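Lock the plunger clamp of a welding fixture

TASK

Clamp the square steel tube in the welding fixture: push the clamp's ball handle with the fingertips along the straight leg of its slot, as far as it goes, so that the plunger presses the tube up against the two locating posts, then push the handle over and down into the cross leg until it stops, so that the clamp stays locked by itself. Do not lift the tube, and leave the spray can, the chipping hammer, the magnetic square and the spare pin where they are.

Things in the scene. Friction and masses are not known exactly. Their poses are not given: they have to be found in the camera images.
- fixture: Fixed steel base plate 300 x 200 x 12 mm on the table; origin at the centre of its underside, x along its length (clamping direction), y to the left of x, z up. In its frame: clamp barrel around the line y = 0, z = 37 mm, over x = -130 to -30 mm; two locating posts, 20 mm diameter, tops 59 mm above the table, at x = 105, y = +50 and -50 mm.
- barrel: Clamp barrel fixed on the plate: grey tube, 44 mm diameter, 100 mm long. Origin on its axis 37 mm above the fixture's origin, same axes. In it an L-shaped slot 13 mm wide for the handle's 10 mm pin: straight leg along the top, cross leg from its +x end down the -y side. The pin can turn only at the +x end; once turned it cannot slide back.
- knob (a point): Centre of the black ball, 32 mm diameter, on the handle (10 mm steel rod square to the barrel's axis), 85 mm from that axis. Start: handle upright, ball centre 122 mm above the table, at y = 0, x = -110 mm + joint plunger in the fixture's frame. Locked: 82 mm over to the fixture's -y side, 59 mm above the table.
- plunger (a joint): Slide of the plunger along the fixture's +x (m): 0 fully back, 0.0615 end stop; the pin can enter the cross leg from 0.0585 to 0.0615. Stays where left (drag 6 N). Its 36 mm nose pad sits on a spring that yields up to 10 mm and presses the tube with 6 to 9 N at the end of the stroke: the push at the ball takes up to about 16 N.
- handle (a joint): Angle of the handle about the barrel's axis (rad): 0 upright, growing as it is pushed over towards the fixture's -y side, 1.31 at the end of the cross leg (locked). It stays where it is left; turning it takes about 1 N at the ball.
- nose: Sprung steel nose pad on the plunger's front end, a disc 36 mm across and 10 mm thick; its origin lies on the barrel's axis, its front face 8.5 mm to the -x side of that origin. It alone presses on the tube.
- tube: Loose piece of square steel tube, 50 x 50 x 160 mm, 3 mm wall, about 0.55 kg, lying on the base plate in front of the nose pad, a little askew, its length along its y. Origin at the centre of its underside. Pressed against both posts its origin is at x = 70 mm in the fixture's frame.
- spray_can: Bystander: upright white spray can, 66 mm diameter, 150 mm high, on the table past the plate's +x end; origin at the centre of its underside.
- hammer: Bystander: steel chipping hammer with a coiled-wire handle, 260 mm long, head 130 mm across, lying on the table past the plate's -x end; origin in the middle of its length, underneath.
- square: Bystander: triangular magnetic welding square, 110 x 110 x 14 mm, flat on the table beside the plate (its -y side); origin at the centre of its underside.
- spare_pin: Bystander: loose steel pin, 20 mm diameter, 52 mm high, standing on the base plate behind the gap between the two posts; origin at the centre of its underside.
There are look-alikes about, which are no part of the job. Leave any orange or purple look-alike of the tube alone.

How it is judged:
By the outcome, as a careful person would: the job done as asked, in the order asked, and still so for the second after the job is handed in, with the robot touching nothing.
It also fails if it takes over 45 s, if anything falls off the work surface, if the arm or the gripper's body presses on something with over 40 N, if the wrist force passes 120 N, or if a joint passes its speed limit or range.

ROBOT

A 6-joint arm with a two-finger parallel gripper is mounted at the origin on the work surface. World frame = base frame: x ahead of the robot, y to its left, z up, the work surface at z = 0. Lengths are in m, angles in degrees, forces in N, time in s.
With the tool pointing down it reaches from about 0.4 to 0.825 m from the base axis. Payload 7 kg.
Tool frame: the origin (TCP) lies midway between the tips of the shut fingers; the grasp point (between the pads) lies 19 mm behind it; z points along the fingers, y is the line along which they close (so a half turn about z gives the same grasp; the last joint's range is limited). The gripper opens to 88 mm and grips with 3 to 60 N. Pads are 19 mm wide; open, the fingers measure 130 mm over their backs; the gripper's body (78 mm by 193 mm) begins 47 mm behind the grasp point.
Start: joints at [90.82, 20.546, 0.682, 0, -70.136, -16.507], TCP at [0.183, 0.65, 0.227] pointing down, gripper open.
Joint ranges: [-176.03, 176.03], [-82.01, 121.73], [-58.28, 71.71], [-173.87, 95.51], [-174.79, -0.11], [-173.66, 173.66]. Speed limits (degrees/s): [136.94, 136.94, 172.46, 180, 180, 180].

INTERFACE

Orientations are given as a 3x3 rotation matrix whose columns are the frame's x, y, z axes.
In Python, from rig import robot gives the robot as it stands. Calls block until the motion is done:
- robot.goto(position, orientation): joint-space move of the TCP to a pose.
- robot.servo_line(position, ori=None, speed=0.15): straight line of the TCP; ori=None keeps the orientation; speed is the mean speed in m/s.
- robot.movej(angles): joint-space move.
- robot.move_gripper(opening): opening from 0.0 (shut) to 1.0 (fully open); the grip force is fixed at half the most; returns when the fingers have stopped.
- robot.dwell(seconds).
- robot.ik(position, orientation): joint angles nearest the present ones, or None.
- robot.grab_frame(name): name is "scene" or "top" or "wrist"; returns (picture, depth): 420x560x3 uint8, red, green, blue; 420x560 float32, m along the optical axis (not along the pixel's ray), 0 where there is no reading.
- robot.camera_info(name): a dict with "vfov" (degrees; the focal length in pixels is half the picture's height over the tangent of half this angle, whatever the lens; pixels are square), "cx", "cy" (the principal point, pixels), "view" (4x4, takes a point from world to camera coordinates); the wrist camera has in their place "T_tool_cam" (4x4, takes a point from camera to tool coordinates, whose origin is the TCP and whose axes are the flange's). Camera axes: x right, y down, z forward; pixel columns grow to the right and rows downward; lengths in m; the calibration is good to about 2 mm. A picture is of the moment at which its call begins: read the wrist's pose just before it. camera_info takes no time and is no camera call.
A pose or a line that the arm cannot do raises robot.Unreachable and nothing moves.
- robot.job_done(): hands the job in; it is judged then, once.
Readings, each from a call of its own:
- robot.read_t(): time.
- robot.read_qpos(): joint angles.
- robot.read_qvel(): joint speeds.
- robot.read_effort(): joint torques, N m.
- robot.read_position(): TCP position.
- robot.read_tcp_rot(): TCP orientation.
- robot.read_force(): force on the tool from outside, world axes, zero at the start.
- robot.read_ft_torque(): the same for the moment, N m.
- robot.read_grip_width(): opening from 0.0 (shut) to 1.0 (fully open).
- robot.read_finger_force(): force on a finger pad.
Only numpy, scipy, OpenCV 4.12 (cv2) and the standard library are available. Lean on these libraries where they do the work, as an engineer would, in place of code of your own. Each camera call takes 0.05 s, during which the arm holds its last target. There are 200 camera calls.

## Working session

There is one attempt and no reset: what is moved stays moved. The work goes in short steps, each a Python script; the robot and the scene stay as the last script left them, time stands still between calls to the robot, and variables do not carry over. Pictures are saved under pics/ and viewed, at most 10 in all, crops included, and the job is handed in when it is done.

```bash
ls; mkdir -p pics
python3 - <<'E'
from rig import robot
import cv2,numpy as np
for n in("scene","top"):
    p,d=robot.grab_frame(n); np.savez(f"pics/{n}.npz",p=p,d=d)
    cv2.imwrite(f"pics/{n}0.png",p[:,:,::-1]); print(n,robot.camera_info(n))
print(robot.read_t(),robot.read_tcp_rot(),robot.camera_info("wrist"))
E
```

```text
pics
scene {'vfov': 55.440180350457624, 'cx': 283.61672219947616, 'cy': 206.10995533329094, 'view': array([[-0.64300891,  0.76571946,  0.01460317,  0.21385703],
       [ 0.38667172,  0.34104647, -0.85683854, -0.15643618],
       [-0.66107831, -0.54530818, -0.51537798,  1.32541214],
       [ 0.        ,  0.        ,  0.        ,  1.        ]])}
top {'vfov': 44.50023632809817, 'cx': 277.04468214411946, 'cy': 209.19635055409194, 'view': array([[-0.02597528, -0.99962162,  0.00904993,  0.13812586],
       [-0.98526731,  0.02406938, -0.16931918,  0.52462416],
       [ 0.16903728, -0.01331471, -0.98551972,  1.40248289],
       [ 0.        ,  0.        ,  0.        ,  1.        ]])}
0.1 [[ 9.62719126e-01 -2.70502878e-01 -2.77264788e-04]
 [-2.70502983e-01 -9.62717947e-01 -1.51350336e-03]
 [ 1.42479227e-04  1.53207958e-03 -9.99998816e-01]] {'vfov': 66.43671064932589, 'cx': 282.5097971579533, 'cy': 213.6863028910041, 'T_tool_cam': array([[-3.89622114e-04, -9.67781668e-01, -2.51790572e-01,
         6.72631232e-02],
       [ 9.99999904e-01, -4.27407117e-04,  9.53756737e-05,
        -3.57421842e-04],
       [-1.99919911e-04, -2.51790511e-01,  9.67781741e-01,
        -1.58318439e-01],
       [ 0.00000000e+00,  0.00000000e+00,  0.00000000e+00,
         1.00000000e+00]])}
```

View pics/scene0.png

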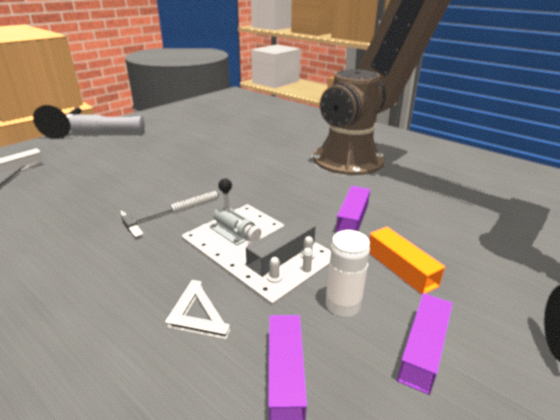

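View pics/top0.png

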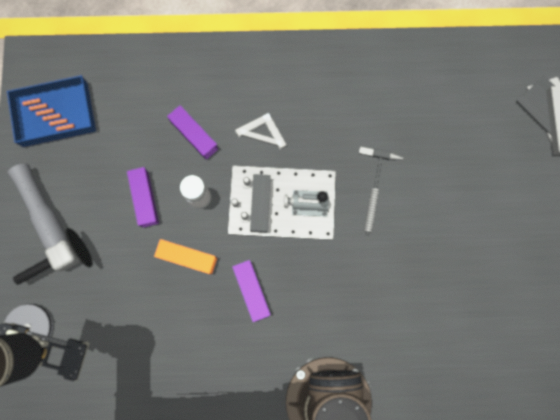

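The scene image shows the black ball at about (225,186), with the plate in front of it. In the top image the plate spans about (229..336, 166..240) and the ball is at (323,198). The clamping direction points left in that picture, roughly world +y, and the cross leg goes away from the robot, roughly world +x. Next I'll measure the plate and the ball.

```bash
cat > h.py <<'E'
import numpy as np,cv2
from rig import robot
def ray(n,uv):
    c=robot.camera_info(n); f=210/np.tan(np.radians(c["vfov"]/2)); V=np.array(c["view"])
    d=V[:3,:3].T@np.array([(uv[0]-c["cx"])/f,(uv[1]-c["cy"])/f,1.]); o=-V[:3,:3].T@V[:3,3]
    return o,d
def onz(n,uv,z):
    o,d=ray(n,uv); return o+d*(z-o[2])/d[2]
def tri(r1,r2):
    (o1,d1),(o2,d2)=r1,r2
    s=np.linalg.lstsq(np.stack([d1,-d2],1),o2-o1,rcond=None)[0]
    a,b=o1+d1*s[0],o2+d2*s[1]; return (a+b)/2,np.linalg.norm(a-b)
def blob(p,roi,m):   # centroid/area of biggest mask contour in roi (x0,y0,x1,y1)
    k=np.zeros(m.shape,np.uint8); x0,y0,x1,y1=roi; k[y0:y1,x0:x1]=m[y0:y1,x0:x1]
    c=max(cv2.findContours(k,0,2)[0],key=cv2.contourArea); return c
def ballcen(p,roi,t=50):
    c=blob(p,roi,(p.max(2)<t).astype(np.uint8)); return cv2.minEnclosingCircle(c)
E
python3 - <<'E'
from h import *
T=np.load("pics/top.npz");S=np.load("pics/scene.npz")
p=T["p"]; c=blob(p,(215,155,350,250),(p.min(2)>140).astype(np.uint8))
r=cv2.minAreaRect(c); box=cv2.boxPoints(r); print(r)
W=np.array([onz("top",b,.012) for b in box]); print(W.round(4), np.linalg.norm(np.roll(W,-1,0)-W,axis=1))
print("centre",W.mean(0))
for t in(35,45,55):
    bt=ballcen(T["p"],(308,186,338,212),t); bs=ballcen(S["p"],(212,174,240,197),t); print(t,bt,bs,tri(ray("top",bt[0]),ray("scene",bs[0])))
a=cv2.resize(T["p"][155:250,215:350],None,fx=5.5,fy=5.5,interpolation=2); cv2.imwrite("pics/topc.png",a[:,:,::-1])
E
```

```text
((281.8238830566406, 202.17727661132812), (106.95465850830078, 69.79414367675781), 3.052882671356201)
[[ 0.4646  0.2704  0.012 ]
 [ 0.6694  0.2576  0.012 ]
 [ 0.6448 -0.054   0.012 ]
 [ 0.4407 -0.034   0.012 ]] [0.20513035 0.3126251  0.20514175 0.30537868]
centre [0.55487379 0.10999223 0.012     ]Traceback (most recent call last):
  File "<stdin>", line 8, in <module>
  File "h.py", line 17, in ballcen
    c=blob(p,roi,(p.max(2)<t).astype(np.uint8)); return cv2.minEnclosingCircle(c)
  File "h.py", line 15, in blob
    c=max(cv2.findContours(k,0,2)[0],key=cv2.contourArea); return c
ValueError: max() iterable argument is empty
```

Run:
```python
from h import *
T=np.load("pics/top.npz")["p"];S=np.load("pics/scene.npz")["p"]
for t in(45,55,65):
    try:
        bt=ballcen(T,(308,186,338,212),t); bs=ballcen(S,(212,174,240,197),t); print(t,bt,bs,tri(ray("top",bt[0]),ray("scene",bs[0])))
    except ValueError: pass
for s in(1,-1):
    R=np.array([[0,s,0],[s,0,0],[0,0,-1.]])
    print(s,robot.ik([.555,.08,.30],R),robot.ik([.555,.15,.11],R))
R=np.array([[0,-1,0],[-1,0,0],[0,0,-1.]])
try: robot.goto([.555,.08,.30],R)
except robot.Unreachable as e: print(e)
P,Q=robot.read_position(),robot.read_tcp_rot()
p,d=robot.grab_frame("wrist"); np.savez("pics/w1.npz",p=p,d=d,P=P,Q=Q); cv2.imwrite("pics/w1.png",p[:,:,::-1])
print(P,robot.read_t())
```

```text
45 ((322.0, 199.0), 9.999999747378752e-05) ((225.0, 186.7857208251953), 5.309403896331787) (array([0.54219938, 0.0026821 , 0.11396876]), np.float64(0.0038748726800062615))
55 ((321.7926940917969, 196.5487823486328), 4.096818447113037) ((224.7142791748047, 186.35714721679688), 5.787585735321045) (array([0.54692231, 0.00466871, 0.11800194]), np.float64(0.00039743601406523686))
65 ((321.9285583496094, 196.7857208251953), 4.315485954284668) ((224.6290283203125, 186.2096710205078), 6.257042407989502) (array([0.54642681, 0.004165  , 0.11795888]), np.float64(0.0008316117252304219))
1 [ 28.20419743   7.48615945  -7.16133253   0.         -75.35250802
 151.79580257] [ 34.61238704  17.10224172 -20.95055217   0.         -51.94720611
 145.38761296]
-1 [ 28.20419743   7.48615945  -7.16133253   0.         -75.35250802
 -28.20419743] [ 34.61238704  17.10224172 -20.95055217   0.         -51.94720611
 -34.61238704]
[0.55500383 0.08071165 0.29980532] 2.5833
```

View pics/w1.png

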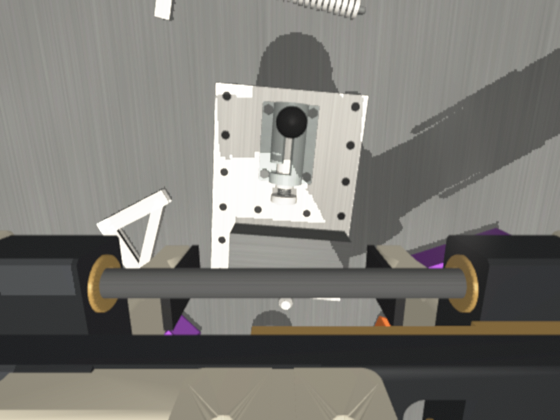

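The wrist image shows the ball at (291,122) and the plate's -x end corners at (217,84) and (367,97). Two rows of bolt holes run along the plate edges.

```bash
cat >> h.py <<'E'
def wray(P,Q,uv):
    c=robot.camera_info("wrist"); f=210/np.tan(np.radians(c["vfov"]/2)); M=np.array(c["T_tool_cam"])
    d=Q@M[:3,:3]@np.array([(uv[0]-c["cx"])/f,(uv[1]-c["cy"])/f,1.]); return P+Q@M[:3,3],d
def wz(P,Q,uv,z):
    o,d=wray(P,Q,uv); return o+d*(z-o[2])/d[2]
E
python3 - <<'E'
from h import *
w=np.load("pics/w1.npz");p,P,Q,d=w["p"],w["P"],w["Q"],w["d"]
b=ballcen(p,(268,100,315,140),50); X=wz(P,Q,b[0],.122); print("ball",b,X, "depth",d[int(b[0][1]),int(b[0][0])])
S=np.load("pics/scene.npz")["p"]; print("tri",tri(wray(P,Q,b[0]),ray("scene",ballcen(S,(212,174,240,197),60)[0])))
g=(p.max(2)<75).astype(np.uint8)
H={}
for side,pts in dict(L=[(226,96),(225,135),(224,172),(223,207),(222,240)],R=[(355,106),(350,145),(346,181),(341,216)]).items():
    A=[]
    for u,v in pts:
        k=np.zeros_like(g);k[v-6:v+7,u-6:u+7]=g[v-6:v+7,u-6:u+7]
        m=cv2.moments(k,True); A.append(wz(P,Q,(m["m10"]/m["m00"],m["m01"]/m["m00"]),.012))
    A=np.array(A);H[side]=A;print(side,A.round(4).tolist()); l=cv2.fitLine(A[:,:2].astype(np.float32),2,0,.01,.01).ravel();print(l)
for c in[(217,84),(367,97)]: print("corner",wz(P,Q,c,.012))
E
```

```text
ball ((291.0, 122.0), 15.297158241271973) [0.5463628  0.00550846 0.122     ] depth 0.3058737
tri (array([0.54663136, 0.00511558, 0.1185386 ]), np.float64(0.0009454123690847066))Traceback (most recent call last):
  File "<stdin>", line 11, in <module>
ZeroDivisionError: float division by zero
```

Run:
```python
from h import *
w=np.load("pics/w1.npz");p,P,Q=w["p"],w["P"],w["Q"]
g=cv2.cvtColor(p,cv2.COLOR_RGB2GRAY).astype(float)
for side,pts in dict(L=[(226,96),(225,135),(224,172),(223,207),(222,240)],R=[(355,106),(350,145),(346,181),(341,216)]).items():
    A=[]
    for u,v in pts:
        k=g[v-7:v+8,u-7:u+8]; k=np.clip(np.median(k)*.7-k,0,None); m=cv2.moments(k)
        A.append(wz(P,Q,(u-7+m["m10"]/m["m00"],v-7+m["m01"]/m["m00"]),.012))
    A=np.array(A);print(side,A[:,:2].round(4).tolist()); l=cv2.fitLine(A[:,:2].astype(np.float32),2,0,.01,.01).ravel();print(l[:2],np.degrees(np.arctan2(l[1],l[0])))
for c in[(217,84),(367,97)]: print("corner",wz(P,Q,c,.012))
```

```text
L [[0.6286, -0.03], [0.6325, 0.0193], [0.6365, 0.0693], [0.6404, 0.1191], [0.6444, 0.1688]]
[0.07885969 0.9968857 ] 85.476974
R [[0.459, -0.0171], [0.4629, 0.0328], [0.4669, 0.0827], [0.4709, 0.1326]]
[0.07906409 0.99686956] 85.465225
corner [ 0.64012958 -0.04460912  0.012     ]
corner [ 0.44395667 -0.02881102  0.012     ]
```

The measurements agree: yaw is 85.47°, the hole pitch is 50 mm, and the ball sits at fixture x = -108, y = -1 mm. I'll push with the fingers 22 mm apart so the ball nests between the two tips.

```bash
cat >> h.py <<'E'
fx=np.array([.0789,.9969,0]);fx/=np.linalg.norm(fx);fz=np.array([0,0,1.]);fy=np.cross(fz,fx)
O=np.array([.5539,.1128,0]); R0=np.stack([-fx,fy,-fz],1)
def F(x,y,z): return O+x*fx+y*fy+z*fz
def inF(p): d=np.asarray(p)-O; return np.array([d@fx,d@fy,d[2]])
def frc(): f=np.array(robot.read_force()); return np.array([f@fx,f@fy,f[2]])
E
python3 - <<'E'
from h import *
robot.move_gripper(.25)
robot.goto(F(-.155,-.001,.2),R0)
robot.servo_line(F(-.155,-.001,.109),speed=.15)
print(inF(robot.read_position()),frc(),robot.read_t(),robot.read_grip_width())
robot.servo_line(F(-.132,-.001,.109),speed=.06)
x=-.132
while x<-.060:
    x+=.008 if x<-.085 else .0015
    robot.servo_line(F(x,-.001,.109),speed=.05)
    f=frc(); print(round(x,4),f.round(1),(inF(robot.read_position())*1e3).round(1))
    if f[0]<-24: break
print(robot.read_t())
P,Q=robot.read_position(),robot.read_tcp_rot()
p,d=robot.grab_frame("wrist"); np.savez("pics/w2.npz",p=p,P=P,Q=Q)
s,_=robot.grab_frame("scene"); a=cv2.resize(s[150:310,150:370],(440,320))
cv2.imwrite("pics/c2.png",np.hstack([p[:320,100:440],a])[:,:,::-1])
E
```

```text
[-0.15441858 -0.00187839  0.10998886] [ 0.14480006 -1.08283785 -0.45467775] 5.1917 0.2501158559788139
-0.124 [-3.4 -0.  -0.2] [-124.2   -0.8  108.9]
-0.116 [-4.  -0.1  0.7] [-116.2   -0.7  108.9]
-0.108 [-3.5  0.9  0.4] [-108.1   -0.8  108.9]
-0.1 [-3.7  1.  -0.2] [-100.    -0.9  108.9]
-0.092 [-3.2  0.2  0.8] [-92.   -1.  108.9]
-0.084 [-4.8  0.6 -0.9] [-84.4  -0.9 109. ]
-0.0825 [-8.   0.2  0.2] [-83.4  -0.8 109. ]
-0.081 [-8.5 -0.   0.2] [-82.1  -0.7 108.9]
-0.0795 [-8.2  0.2 -0.3] [-80.6  -0.8 108.9]
-0.078 [-8.6  0.1  0.2] [-79.2  -0.8 108.9]
-0.0765 [-8.4  0.3  0.4] [-77.7  -0.7 109. ]
-0.075 [-8.4 -0.5 -0.1] [-76.2  -0.8 109. ]
-0.0735 [-8.9 -0.2  0.1] [-74.9  -0.7 108.9]
-0.072 [-10.7  -0.5   1.1] [-73.6  -0.6 109. ]
-0.0705 [-10.7  -0.9   1.9] [-72.3  -0.5 108.9]
-0.069 [-13.   -0.5   0.5] [-71.1  -0.4 108.9]
-0.0675 [-14.3  -0.2   1.3] [-69.9  -0.4 108.9]
-0.066 [-18.9  -0.4   1.7] [-69.5   0.  108.9]
-0.0645 [-24.3  -0.9   3.1] [-69.2   0.4 108.9]
10.825
```

View pics/c2.png

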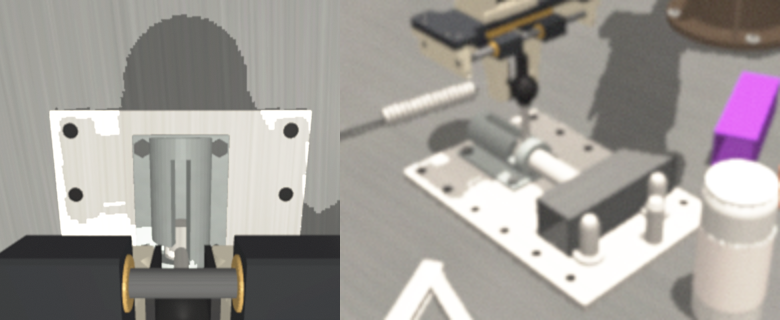

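The end stop is reached: the TCP stalls at x = -69.5 mm, which puts the ball at -48.5 mm. The picture shows the tube against both posts. Keeping the forward pressure on, I'll swing the handle over along its arc.

Run:
```python
from h import *
for th in range(4,41,4):
    t=np.radians(th); x=-.0655 if th<=12 else -.0685
    robot.servo_line(F(x,-.001-.085*np.sin(t),.109-.085*(1-np.cos(t))),speed=.06)
    f=frc(); print(th,f.round(1),(inF(robot.read_position())*1e3).round(1))
    if abs(f).max()>35: print("stop");break
print(robot.read_t())
s,_=robot.grab_frame("scene"); a=cv2.resize(s[150:310,150:370],(440,320)); cv2.imwrite("pics/c3.png",a[:,:,::-1])
```

```text
4 [-18.8  -0.4   2. ] [-69.3  -5.5 108.5]
8 [-18.3  -0.    0.9] [-69.2 -11.3 107.6]
12 [-18.5   0.7   1.4] [-69.1 -17.1 106.6]
16 [-9.9 -0.1 -0.6] [-70.2 -24.  105.3]
20 [-9.4 -0.3  0.6] [-70.1 -29.7 103.5]
24 [-9.3  0.3  1.2] [-70.  -35.3 101.3]
28 [-10.   -0.5  -0.3] [-70.  -40.7  98.7]
32 [-8.8 -0.3  0.6] [-70.  -45.9  95.8]
36 [-9.4 -0.6 -0.2] [-70.  -50.9  92.5]
40 [-10.3  -0.6  -0.3] [-70.  -55.6  88.8]
13.4333
```

View pics/c3.png

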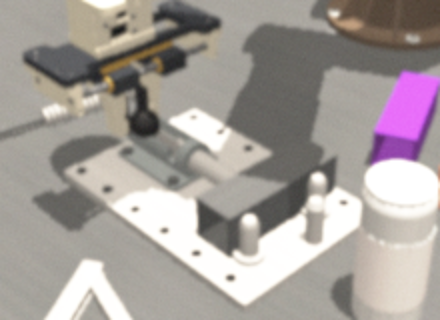

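The ball followed to about 40°. Now I'll retract, shut the fingers, and press it down from above along the arc.

Run:
```python
from h import *
p=inF(robot.read_position())
robot.servo_line(F(-.098,p[1],p[2]),speed=.1)
robot.servo_line(F(-.098,p[1],.15),speed=.15)
robot.move_gripper(0.)
robot.servo_line(F(-.0485,-.058,.15),speed=.12)
robot.servo_line(F(-.0485,-.058,.122),speed=.06)
for th in [40,45,50,55,60,65,70,73,75,76,77,78,79,80,81,82]:
    t=np.radians(th)
    robot.servo_line(F(-.0485,-.085*np.sin(t),.037+.085*np.cos(t)+.016),speed=.06)
    f=frc(); print(th,f.round(1),(inF(robot.read_position())*1e3).round(1))
    if f[2]>14: print("stop");break
print(robot.read_t())
q=inF(robot.read_position())
robot.servo_line(F(-.0485,q[1],.16),speed=.12)
robot.servo_line(F(-.13,-.08,.22),speed=.2)
P,Q=robot.read_position(),robot.read_tcp_rot()
w,_=robot.grab_frame("wrist")
s,_=robot.grab_frame("scene"); a=cv2.resize(s[150:310,150:370],(440,320))
cv2.imwrite("pics/c4.png",np.hstack([w[:320,100:440],a])[:,:,::-1])
print(frc(),robot.read_t())
try:
    b=ballcen(s,(190,150,270,250),45); print(b,inF(onz("scene",b[0],.059)))
except ValueError: pass
```

```text
40 [ 1.1 -0.4  0.7] [-48.4 -54.6 118.3]
45 [ 0.3 -1.2  1.5] [-48.4 -60.8 113.1]
50 [ 0.5 -1.   1.5] [-48.5 -65.3 107.2]
55 [ 0.   0.6 -0.4] [-48.7 -69.  100.8]
60 [-0.8  0.5  0.2] [-48.7 -73.2  94.7]
65 [ 0.8  0.6 -0.2] [-48.6 -76.8  88.3]
70 [-0.3  0.5 -1. ] [-48.6 -79.6  81.5]
73 [-0.1  0.  -0.8] [-48.6 -81.1  77.5]
75 [-0.5 -0.5  0.7] [-48.4 -82.3  75.1]
76 [0.6 3.1 8.2] [-48.4 -82.7  74.6]
77 [ 1.6  6.1 16.2] [-48.4 -82.8  74.2]
stop
19.1667
[0.90816777 0.53759065 0.42489482] 20.8083
((212.5, 234.0), 5.590270042419434) [-0.04811725 -0.08640792  0.059     ]
```

View pics/c4.png

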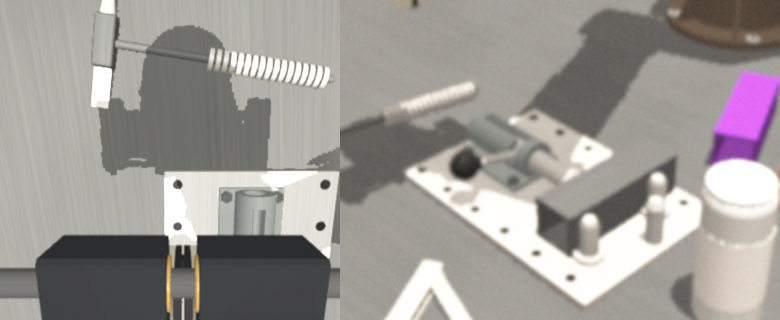

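The handle hit its stop at the locked position: the ball measures (-48, -86) mm against a nominal (-48.5, -82), and the force rose to 16 N at the end. The tube is against both posts and the robot is clear.

```bash
python3 -c "
from rig import robot
print(robot.job_done())"
```

```text
the job is handed in; nothing more can be done
None
```

The clamp is locked: the tube sits against both posts, the handle is down at the end of the cross leg, and the job was handed in at about 21 s with the robot clear of everything and the four bystanders left alone.

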